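# Angle the weight case past the post into its parking lane

## Task

Push the long wooden weight case across the bench with your fingertips, one end and then the other as needed, to angle it past the short chrome post and slide it end first into the empty railed lane beside the balance, until it is fully home against the stop at the lane's far end. Keep the case flat on the bench all the way (never lift or tip it), do not touch the balance, and leave the other loose things where they stand.

Things in the scene. Friction and masses are not known exactly. Their poses are not given: they have to be found in the camera images.
- case: Long closed walnut case of weights, a plain block 240 mm long (its own x), 56 mm wide (its y), 50 mm high (z up); origin at the centre of its underside. 0.45 to 0.9 kg, slides on the bench under a few newtons. Either end may go in first. It starts lying across the approach to the lane, farther from the lane than the post.
- lane: Fixed lane: two aluminium rails 25 mm high, 200 mm long, 68 mm apart inside, on the bench, no floor. Origin on the bench in mid-mouth; +y runs into the lane, inner rail faces at x = -34 and +34 mm, end stop face at y = +200. The rails flare out 38 degrees before the mouth, to x = -56 and +56 at y = -30. Low flanges outside reach x = 56 either side. The case, when home, sticks out 40 mm from the mouth.
- home (a point): On the bench in the middle of the lane, 80 mm in from the mouth (y = +80 mm of the lane): where the centre of the case's underside lies when it is fully home. Same axes as the lane.
- post: Fixed upright chrome post (an empty support-rod socket), 22 mm in diameter, 56 mm high, bolted to the bench just before the lane's mouth on its -x side: about 90 mm before the mouth and 56 mm to the side of the lane's middle line. Origin at the centre of its foot.
- balance: Fixed microbalance on a dark granite slab 330 x 220 x 30 mm, 190 mm high overall, beyond the end stop of the lane (slab edge about 50 mm past the stop); origin under the slab. Not to be touched.
- dish_a: Clear filter holder, loose: 56 mm square plate with a 50 mm round dish, 11 mm high; origin at its underside. Bystander, on the lane's +x side near the mouth.
- dish_b: Second filter holder like the first. Bystander, on the lane's +x side before the mouth.
- weight: Steel knob weight, 34 mm in diameter, 56 mm high, 0.2 kg, standing on the bench near the lane on the post's side; origin at its underside. Bystander.
- tweezers: Steel tweezers lying flat, about 133 mm long (their x), 22 mm wide, 8 mm high; origin at the middle on the bench. Bystander, on the robot's side of the lane.
- beaker: Small glass beaker, 52 mm across, 62 mm high, standing; origin at its underside. Bystander, on the lane's +x side.
- bottle: White jar, 62 mm across, 130 mm high, standing on the robot's left; origin at its underside. Bystander.
Not all that is in view belongs to the job. Several things have the shape of the case; the one meant has the colours described above.

How it is judged:
By the outcome, as a careful person would: the job done as asked, in the order asked, and still so for the second after the job is handed in, with the robot touching nothing.
It also fails if it takes over 67 s, if anything falls off the work surface, if the arm or the gripper's body presses on something with over 40 N, if the wrist force passes 120 N, or if a joint passes its speed limit or range.

## Robot

A 6-joint arm with a two-finger parallel gripper is mounted at the origin on the work surface. World frame = base frame: x ahead of the robot, y to its left, z up, the work surface at z = 0. Lengths are in mm, angles in rad, forces in N, time in s.
With the tool pointing down it reaches from about 350 to 975 mm from the base axis. Payload 7.1 kg.
Tool frame: the origin (TCP) lies between the finger pads; the fingertips stand 19 mm ahead of it and the grasp point (between the pads) is the TCP; z points along the fingers, y is the line along which they close (so a half turn about z gives the same grasp; the last joint's range is limited). The gripper opens to 88 mm and grips with 3 to 60 N. Pads are 20 mm wide; open, the fingers measure 115 mm over their backs; the gripper's body (75 mm by 178 mm) begins 61 mm behind the grasp point.
Start: joints at [1.108, 0.423, 1.63, -0, 1.089, -0.019], TCP at [268.327, 564.452, 241.675] pointing down, gripper open.
Joint ranges: [-3, 3], [-0.9, 2.11], [0.09, 2.58], [-1.31, 4.45], [0.11, 2.69], [-2.54, 2.54]. Speed limits (rad/s): [2.39, 2.39, 3.01, 3.14, 3.14, 3.14].

## Interface

Orientations are given as a rotation vector (axis times angle).
In Python, from workcell import ctrl gives the robot as it stands.
- The arm moves only by the tool arm_command, never from a script. Its argument "series" is a list of rows, each an object with "linear": the shift along the tool's x, y, z in m, a list of three; "turn": the turn about the tool's z in rad. A call has 1 to 10 rows; each row shifts and turns the commanded pose from where the row before left it, along the tool's axes as they then stand; what a row does not reach is not made up. A row lasts 1/10 s, in which the tool goes at most 50 mm and 8.59 degrees, less where a joint would pass 70% of its speed; a pose out of reach is approached as far as the arm can. A call with a gripper value outside its range is refused whole. "jaw" is the opening, from -1 (shut) to 1 (fully open), set as the call begins (left out, the last holds). The fingers move at their own pace and stop on an object; the grip force is fixed at half the most. Time passes only in rows, so rows that do not move let the fingers close. It gives the time, the measured TCP pose, the force, the opening and the grip force at its end, in the units of the state.
- ctrl.get_obs(): the state, without advancing time (a new reading comes with each control period).
- ctrl.get_image(name): name is "scene" or "top" or "wrist"; returns a dict with "frame" (400x640x3 uint8, blue, green, red), "fx", "fy", "cx", "cy" (pixels), "rvec" (rotation vector, rad) and "tvec" (3), from world to camera coordinates, as OpenCV has them. Camera axes: x right, y down, z forward; pixel columns grow to the right and rows downward; lengths in mm; the calibration is good to about 2 mm. The wrist camera is an equidistant fisheye: a pixel r from the principal point sees the ray r / f radians off the axis. A picture is of the moment at which its call begins. There is no depth.
- ctrl.close_job(): hands the job in; it is judged then, once.
The state is a dict: "t": time; "qpos": joint angles; "qvel": joint speeds; "joint_torque": joint torques, N m; "ee_pos": TCP position; "orientation": TCP orientation; "ft_force": force on the tool from outside, world axes, zero at the start; "moment": the same for the moment, N m; "width": finger opening in mm; "grasp_force": force on a finger pad.
Only numpy, scipy, OpenCV 4.12 (cv2) and the standard library are available. Lean on these libraries where they do the work, as an engineer would, in place of code of your own. Each camera call takes 0.05 s, during which the arm holds its last target. There are 200 camera calls.

## Working session

There is one attempt and no reset: what is moved stays moved. The work goes in short steps, Python scripts to look and compute and a tool call to move; the robot and the scene stay as the last step left them, time stands still between calls to the robot, and variables do not carry over. Pictures are saved under pics/ and viewed, at most 10 in all, crops included, and the job is handed in when it is done.

Besides the shell and the picture viewer there is one more tool, called as name(argument=value, ...) on one line, values as JSON. arm_command: Moves the arm, as the interface text tells. Its arguments: {"type":"object","properties":{"series":{"type":"array"},"jaw":{"type":"number"}},"required":["series"]}

```bash
mkdir -p pics; cat > h.py <<'E'
import numpy as np, cv2
from workcell import ctrl
def ray(im,u,v,z=0.):
    R=cv2.Rodrigues(np.array(im["rvec"],float))[0];t=np.array(im["tvec"],float).ravel()
    d=R.T@np.array([(u-im["cx"])/im["fx"],(v-im["cy"])/im["fy"],1.]);c=-R.T@t
    return (c+d*(z-c[2])/d[2])
E
python3 - <<'E'
from h import *
for n in("top","scene"):
    im=ctrl.get_image(n);cv2.imwrite(f"pics/{n}0.png",im["frame"])
    R=cv2.Rodrigues(np.array(im["rvec"],float))[0];print(n,im["fx"],-R.T@np.array(im["tvec"]).ravel(),ray(im,0,0),ray(im,639,399))
o=ctrl.get_obs();print(o)
E
```

```text
top 399.7419814491746 [ 448.06288928  -10.94860463 1098.15542243] [1122.3756405   877.21607492    0.        ] [  -2.03372495 -873.49106818    0.        ]
scene 489.8961094295478 [1321.29457578  135.24127385 1126.62182752] [ -135.02500251 -1453.2763484      0.        ] [895.11945092 786.31593477   0.        ]
{'t': 0.1, 'qpos': array([ 1.10799007e+00,  4.23751466e-01,  1.63059027e+00, -6.19623523e-06,
        1.08863001e+00, -1.89858691e-02]), 'qvel': array([-0.00061559, -0.00159169, -0.00176296,  0.00255063,  0.00015645,
        0.00057533]), 'joint_torque': array([-1.32206340e-03, -5.45615387e+01, -2.74323535e+01,  6.45226892e-02,
        1.87956111e-02,  4.77340279e-06]), 'ee_pos': array([268.12890984, 564.03817127, 240.99667156]), 'orientation': array([-6.91367932e-01, -3.06424162e+00,  2.10555790e-03]), 'ft_force': array([ 0.02814402, -0.05733073, -0.35177059]), 'moment': array([ 0.0688766 ,  0.00552196, -0.01670502]), 'grasp_force': 0.0, 'width': 87.60045076042812}
```

View pics/top0.png

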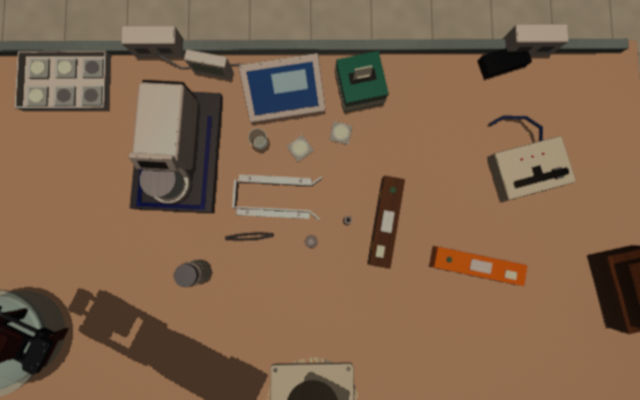

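View pics/scene0.png

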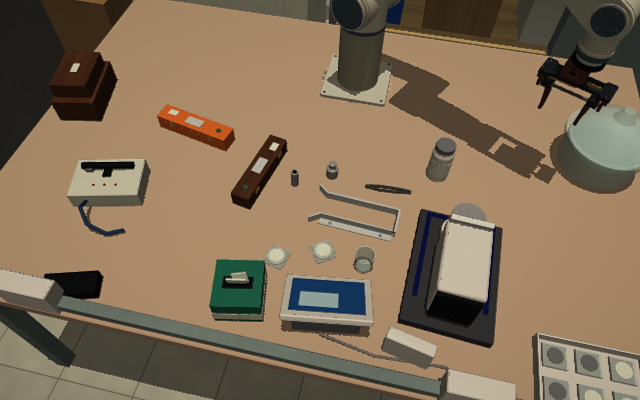

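The top view shows the walnut case at (387,222), the lane opening to the right with its mouth near column 312, the post at (347,220) and the weight at (311,241). The dishes are at (300,148) and (341,132). Next I measure the case and lane closely.

```bash
cat >> h.py <<'E'
def case(im=None,z=50.,box=(340,150,470,330)):
    im=im or ctrl.get_image("top")
    f=cv2.resize(im["frame"],None,fx=4,fy=4,interpolation=cv2.INTER_CUBIC)
    hsv=cv2.cvtColor(f,cv2.COLOR_BGR2HSV)
    m=((hsv[...,2]<95)).astype(np.uint8)
    x0,y0,x1,y1=[4*b for b in box];k=np.zeros_like(m);k[y0:y1,x0:x1]=m[y0:y1,x0:x1]
    k=cv2.morphologyEx(k,cv2.MORPH_OPEN,np.ones((15,15)))
    c=max(cv2.findContours(k,0,2)[0],key=cv2.contourArea)
    r=cv2.minAreaRect(c);b=(cv2.boxPoints(r)+.5)/4-.5
    P=np.array([ray(im,u,v,z)[:2] for u,v in b])
    return P,b,f
E
python3 - <<'E'
from h import *
im=ctrl.get_image("top")
P,b,f=case(im)
print(P.round(1),b.round(1),np.linalg.norm(P[0]-P[1]),np.linalg.norm(P[1]-P[2]),P.mean(0))
cv2.polylines(f,[((b+.5)*4).astype(int)],True,(0,255,0),1)
cv2.imwrite("pics/c0.png",f[110*4:285*4,222*4:422*4])
E
```

```text
[[ 367.1 -146.3]
 [ 600.8 -190.7]
 [ 589.9 -252.1]
 [ 356.5 -206.6]] [[366.5 264.3]
 [381.2 175. ]
 [404.4 178.8]
 [389.7 268.1]] 237.83128769637054 62.40896856619691 [ 478.59750356 -198.93421923]
```

View pics/c0.png

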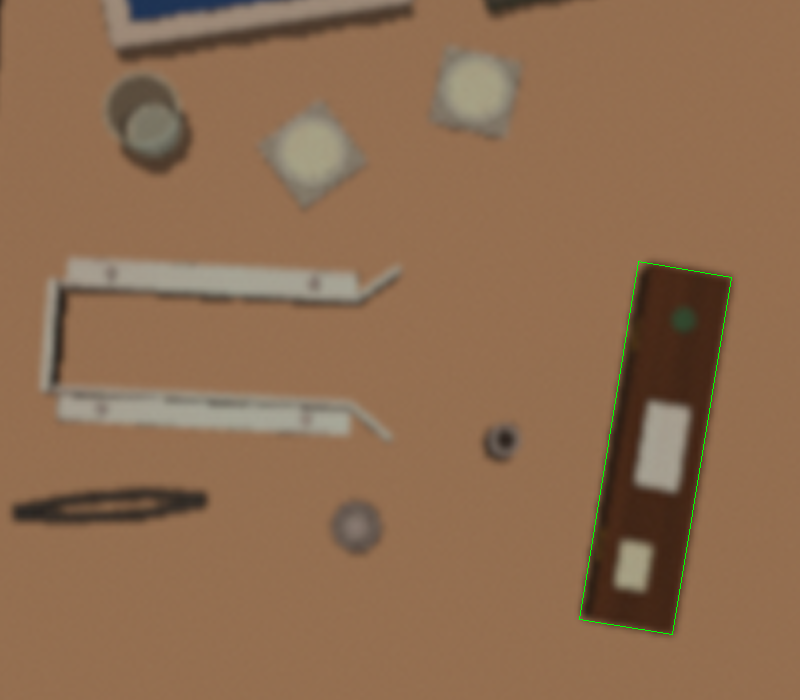

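The crop shows the case box (with a small shadow strip on its left), the lane's inner rail edges from (360,297)/(350,403) at the mouth to (65,287)/(60,388) at the stop, and the post at (502,441).

```bash
python3 - <<'E'
from h import *
im=ctrl.get_image("top")
W=lambda x,y,z:ray(im,(x+.5)/4-.5+222,(y+.5)/4-.5+110,z)[:2].round(1)
for n,x,y,z in [("upM",360,297,25),("upB",65,287,25),("loM",350,403,25),("loB",60,388,25),("flU",401,268,25),("flL",390,437,25),("postT",505,439,56),("weightT",357,525,56),("stopU",62,290,25),("stopL",55,388,25),("dishA",310,150,8),("dishB",476,90,8)]: print(n,W(x,y,z))
f=cv2.resize(im["frame"],None,fx=4,fy=4,interpolation=cv2.INTER_CUBIC)[440:1140,888:1688]
for x in(120,200,280,330):
    print(x,f[270:315:3,x].mean(1).astype(int),f[380:416:3,x].mean(1).astype(int))
E
```

```text
upM [582.1  -5.9]
upB [590.9 192.9]
loM [510.5   1.6]
loB [522.7 195.9]
flU [601.6 -33.9]
flL [487.3 -25. ]
postT [484.  -99.6]
weightT [429.4  -2.6]
stopU [588.9 195. ]
stopL [522.7 199.2]
dishA [687.   27.7]
dishB [728.3 -87.9]
120 [150 149 151 153 148 134 110  93  92 103 111 113 113 112 112] [113 117 124 131 131 128 132 145 154 158 158 158]
200 [155 157 158 158 157 155 145 121  97  85  90 103 111 113 113] [113 113 116 122 131 135 134 134 144 155 160 160]
280 [144 152 157 158 158 158 158 149 131 109  94  95 107 112 114] [113 114 114 114 119 127 133 133 132 139 152 158]
330 [129 141 151 157 160 159 160 158 149 133 106  87  90 104 111] [113 113 113 113 114 120 129 135 132 127 131 146]
```

arm_command(series=[{"linear": [0,0,0],"turn": 0.1314},{"linear": [0,0,0],"turn": 0.1314},{"linear": [0,0,0],"turn": 0.1314},{"linear": [0,0,0],"turn": 0.1314},{"linear": [0,0,0],"turn": 0.1314},{"linear": [0,0,0],"turn": 0.1314},{"linear": [0,0,0],"turn": 0.1314},{"linear": [0,0,0],"turn": 0.1314},{"linear": [0,0,0],"turn": 0.1314},{"linear": [0,0,0],"turn": 0.1314}], jaw=-0.32)

```text
t: 1.2
ee_pos: [268.3, 564.3, 241.4]
orientation: [2.424, 1.998, -0.001]
ft_force: [0.1, -0.1, -0.1]
width: 29.5
grasp_force: 0.0
```

arm_command(series=[{"linear": [-0.0435,0.017,0],"turn": 0},{"linear": [-0.0435,0.017,0],"turn": 0},{"linear": [-0.0435,0.017,0],"turn": 0},{"linear": [-0.0435,0.017,0],"turn": 0},{"linear": [-0.0435,0.017,0],"turn": 0},{"linear": [-0.0435,0.017,0],"turn": 0},{"linear": [-0.0435,0.017,0],"turn": 0},{"linear": [-0.0435,0.017,0],"turn": 0},{"linear": [-0.0435,0.017,0],"turn": 0},{"linear": [-0.0435,0.017,0],"turn": 0}])

```text
t: 2.2
ee_pos: [354.4, 103.7, 241.9]
orientation: [2.418, 2.005, 0.001]
ft_force: [0.8, -0.2, -0.5]
width: 29.5
grasp_force: 0.0
```

arm_command(series=[{"linear": [-0.0435,0.017,0],"turn": 0},{"linear": [-0.0435,0.017,0],"turn": 0},{"linear": [-0.0435,0.017,0],"turn": 0},{"linear": [-0.0435,0.017,0],"turn": 0},{"linear": [-0.04,0.015,0],"turn": 0},{"linear": [0,0,0],"turn": 0},{"linear": [0,0,0],"turn": 0}])

```text
t: 2.9
ee_pos: [395.9, -120.9, 241.5]
orientation: [-2.421, -2.0, 0.0]
ft_force: [-0.7, 0.4, -0.3]
width: 30.0
grasp_force: 0.0
```

```bash
cat >> h.py <<'E'
def pose():
    o=ctrl.get_obs();y=cv2.Rodrigues(np.array(o["orientation"]))[0][:,1]
    return np.array(o["ee_pos"]),np.arctan2(y[1],y[0]),o
def go(x,y,z=None,phi=None):
    "shift in tool axes (mm) and turn (rad) to a target; phi = world angle of tool y, deg"
    p,a,o=pose();d=np.array([x,y])-p[:2]
    t=0 if phi is None else -(np.radians(phi)-a)
    print("at",p.round(1),"phi",round(np.degrees(a),2),"q6",o["qpos"][5].round(2),"F",o["ft_force"].round(1),"w",round(o["width"],1),"t",o["t"])
    print("tool dx,dy",round(-np.sin(a)*d[0]+np.cos(a)*d[1],1),round(np.cos(a)*d[0]+np.sin(a)*d[1],1),"dz",None if z is None else round(p[2]-z,1),"turn",round(t,3))
E
python3 - <<'E'
from h import *
go(396,-125,30,-10.8)
E
```

```text
at [ 395.9 -120.9  241.5] phi -10.88 q6 -0.14 F [-0.7  0.4 -0.3] w 30.0 t 2.9
tool dx,dy -4.0 0.8 dz 211.5 turn -0.001
```

arm_command(series=[{"linear": [0,0,0.035]},{"linear": [0,0,0.035]},{"linear": [0,0,0.035]},{"linear": [0,0,0.035]},{"linear": [0,0,0.035]},{"linear": [0,0,0.02]},{"linear": [0,0,0.016]},{"linear": [0,0,0]},{"linear": [0,0,0]}])

```text
validation failed for argument at $.se...
```

arm_command(series=[{"linear": [-0.006,0,0]},{"linear": [-0.006,0,0]},{"linear": [-0.006,0,0]},{"linear": [-0.004,0,0]},{"linear": [0,0,0]},{"linear": [0,0,0]}])

```text
validation failed for argument at $.se...
```

```bash
python3 - <<'E'
from h import *
go(392,-147,30,-10.8)
E
```

```text
at [ 395.9 -120.9  241.5] phi -10.88 q6 -0.14 F [-0.7  0.4 -0.3] w 30.0 t 2.9
tool dx,dy -26.3 1.1 dz 211.5 turn -0.001
```

Turn is required in every row.

arm_command(series=[{"linear": [0,0,0.035],"turn": 0},{"linear": [0,0,0.035],"turn": 0},{"linear": [0,0,0.035],"turn": 0},{"linear": [0,0,0.035],"turn": 0},{"linear": [0,0,0.035],"turn": 0},{"linear": [0,0,0.02],"turn": 0},{"linear": [0,0,0.016],"turn": 0},{"linear": [0,0,0],"turn": 0},{"linear": [0,0,0],"turn": 0}])

```text
t: 3.8
ee_pos: [396.1, -119.2, 30.9]
orientation: [-2.417, -2.006, 0.001]
ft_force: [-0.3, 0.7, -1.0]
width: 29.9
grasp_force: 0.0
```

arm_command(series=[{"linear": [-0.006,0,0],"turn": 0},{"linear": [-0.006,0,0],"turn": 0},{"linear": [-0.006,0,0],"turn": 0},{"linear": [-0.004,0,0],"turn": 0},{"linear": [0,0,0],"turn": 0},{"linear": [0,0,0],"turn": 0}])

```text
t: 4.4
ee_pos: [392.1, -142.2, 30.8]
orientation: [2.42, 2.003, 0.0]
ft_force: [0.8, 0.5, -0.1]
width: 29.8
grasp_force: 0.0
```

```bash
python3 - <<'E'
from h import *
go(392,-147,30,-10.8)
E
```

```text
at [ 392.1 -142.2   30.8] phi -10.76 q6 -0.19 F [ 0.8  0.5 -0.1] w 29.8 t 4.4
tool dx,dy -4.8 0.8 dz 0.8 turn 0.001
```

Not yet in contact; close the last 5 mm, then start the arc (rigid turn about a point 60 mm past the case centre).

arm_command(series=[{"linear": [-0.003,0.001,0],"turn": 0},{"linear": [-0.002,0,0],"turn": 0},{"linear": [-0.0109,-0.0023,0],"turn": -0.0698},{"linear": [-0.0109,-0.0023,0],"turn": -0.0698},{"linear": [-0.0109,-0.0023,0],"turn": -0.0698},{"linear": [-0.0109,-0.0023,0],"turn": -0.0698},{"linear": [-0.0109,-0.0023,0],"turn": -0.0698},{"linear": [-0.0109,-0.0023,0],"turn": -0.0698},{"linear": [-0.0109,-0.0023,0],"turn": -0.0698},{"linear": [-0.0109,-0.0023,0],"turn": -0.0698}])

```text
t: 5.4
ee_pos: [378.3, -233.9, 30.5]
orientation: [-1.768, -2.595, -0.0]
ft_force: [-0.1, 2.4, 2.0]
width: 29.9
grasp_force: 1.1
```

```bash
python3 - <<'E'
from h import *
go(392,-147,30,-10.8)
im=ctrl.get_image("top");cv2.imwrite("pics/t1.png",cv2.resize(im["frame"][130:330,260:460],None,fx=3,fy=3))
E
```

```text
at [ 378.3 -233.9   30.5] phi 21.44 q6 -0.96 F [-0.1  2.4  2. ] w 29.9 t 5.4
tool dx,dy 75.9 44.5 dz 0.5 turn 0.563
```

View pics/t1.png

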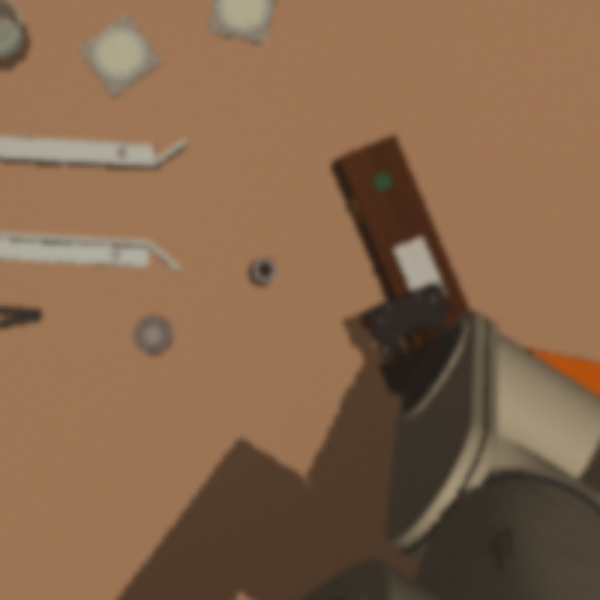

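The case has turned with the fingers to about 22°, still well clear of the post (post at (262,270), case edge at (350,200)). I continue the arc.

arm_command(series=[{"linear": [-0.0109,-0.0023,0],"turn": -0.0698},{"linear": [-0.0109,-0.0023,0],"turn": -0.0698},{"linear": [-0.0109,-0.0023,0],"turn": -0.0698},{"linear": [-0.0109,-0.0023,0],"turn": -0.0698},{"linear": [-0.0109,-0.0023,0],"turn": -0.0698},{"linear": [-0.0109,-0.0023,0],"turn": -0.0698},{"linear": [-0.0109,-0.0023,0],"turn": -0.0698},{"linear": [-0.0109,-0.0023,0],"turn": -0.0698},{"linear": [-0.0109,-0.0023,0],"turn": -0.0698},{"linear": [-0.0109,-0.0023,0],"turn": -0.0698}])

```text
t: 6.45
ee_pos: [428.7, -330.6, 30.3]
orientation: [-0.777, -3.042, -0.001]
ft_force: [-1.9, 3.9, 1.6]
width: 29.9
grasp_force: 2.2
```

arm_command(series=[{"linear": [-0.0109,-0.0023,0],"turn": -0.0698},{"linear": [-0.0109,-0.0023,0],"turn": -0.0698},{"linear": [-0.0109,-0.0023,0],"turn": -0.0698},{"linear": [-0.0109,-0.0023,0],"turn": -0.0698},{"linear": [-0.0109,-0.0023,0],"turn": -0.0698},{"linear": [0,0,0],"turn": 0},{"linear": [0,0,0],"turn": 0}])

```text
t: 7.15
ee_pos: [475.6, -360.4, 30.4]
orientation: [-0.243, -3.132, -0.0]
ft_force: [-0.1, 0.4, 0.3]
width: 29.9
grasp_force: 0.0
```

```bash
python3 - <<'E'
from h import *
go(392,-147,30,87.2)
im=ctrl.get_image("top");cv2.imwrite("pics/t2.png",cv2.resize(im["frame"][130:330,300:500],None,fx=3,fy=3))
E
```

```text
at [ 475.6 -360.4   30.4] phi 81.14 q6 -2.08 F [-0.1  0.4  0.3] w 29.9 t 7.15
tool dx,dy 115.5 198.0 dz 0.4 turn -0.106
```

View pics/t2.png

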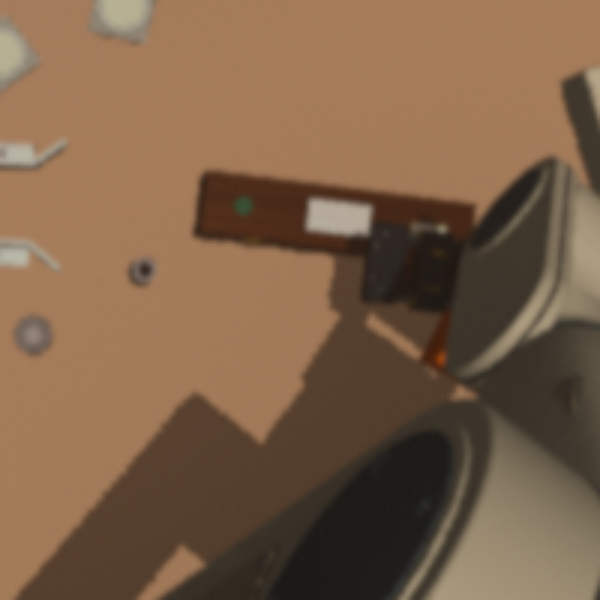

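The case now lies at about 82°: front corners at (208,172)/(195,236), clear of the post at (142,270). I finish the turn, back off, rise, and turn the tool for pushing on the end.

arm_command(series=[{"linear": [-0.0109,-0.0023,0],"turn": -0.0698},{"linear": [-0.005,-0.001,0],"turn": -0.031},{"linear": [0,0,0],"turn": 0},{"linear": [0.02,0,0],"turn": 0},{"linear": [0.02,0,-0.01],"turn": 0},{"linear": [0,0,-0.04],"turn": 0},{"linear": [0,0,-0.04],"turn": 0},{"linear": [0,0,-0.03],"turn": 0.143},{"linear": [0,0,0],"turn": 0.143},{"linear": [0,0,0],"turn": 0.143}])

```text
t: 8.2
ee_pos: [451.5, -364.4, 152.3]
orientation: [0.759, 3.046, -0.002]
ft_force: [-0.4, 1.5, -0.5]
width: 29.9
grasp_force: 0.0
```

arm_command(series=[{"linear": [0,0,0],"turn": 0.143},{"linear": [0,0,0],"turn": 0.143},{"linear": [0,0,0],"turn": 0.143},{"linear": [0,0,0],"turn": 0.143},{"linear": [0,0,0],"turn": 0.143},{"linear": [0,0,0],"turn": 0.143},{"linear": [0,0,0],"turn": 0.143},{"linear": [0,0,0],"turn": 0.143},{"linear": [0,0,0],"turn": 0}])

```text
t: 9.1
ee_pos: [450.9, -363.9, 150.7]
orientation: [2.284, 2.157, 0.0]
ft_force: [-0.7, -0.5, 0.1]
width: 29.6
grasp_force: 0.0
```

```bash
python3 - <<'E'
from h import *
go(531,-430,30,-2.8)
im=ctrl.get_image("top");cv2.imwrite("pics/t3.png",cv2.resize(im["frame"][130:280,310:510],None,fx=4,fy=4,interpolation=cv2.INTER_CUBIC))
E
```

```text
at [ 450.9 -363.9  150.7] phi -3.25 q6 -0.64 F [-0.7 -0.5  0.1] w 29.6 t 9.1
tool dx,dy -61.5 83.7 dz 120.7 turn -0.008
```

View pics/t3.png

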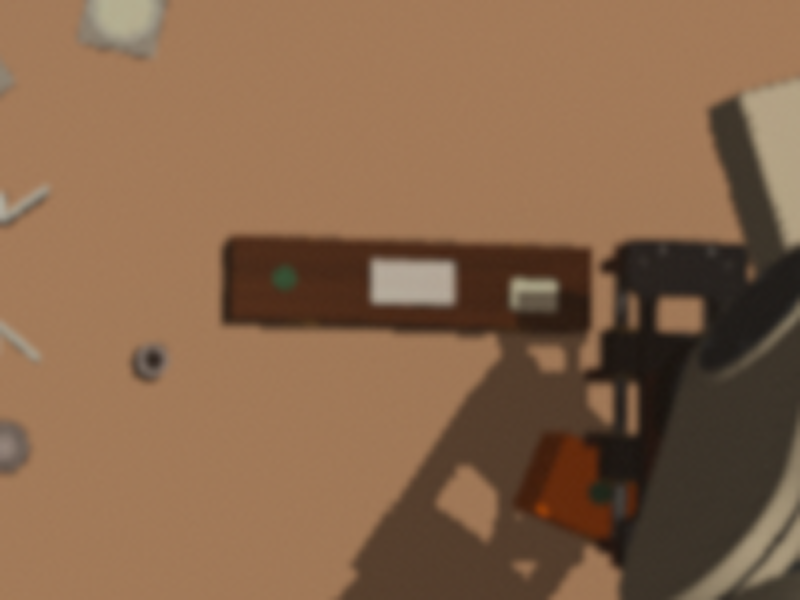

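The case is nearly aligned: top corners (233,238), (590,248), (589,331), (229,322). The orange box looks shifted, so I check it against the first picture, and compute the case pose.

```bash
python3 - <<'E'
from h import *
def om(f):
    h=cv2.cvtColor(f,cv2.COLOR_BGR2HSV);return ((h[...,0]<13)&(h[...,1]>190)&(h[...,2]>90)).astype(np.uint8)
a=cv2.imread("pics/scene0.png");s=ctrl.get_image("scene");b=s["frame"]
for f in(a,b):
    m=om(f);m[:90]=0;m[:,:140]=0;m[160:]=0;m[:,250:]=0
    c=max(cv2.findContours(m,0,2)[0],key=cv2.contourArea);print(cv2.minAreaRect(c),cv2.boundingRect(c))
im=ctrl.get_image("top")
P=np.array([ray(im,(x+.5)/4-.5+310,(y+.5)/4-.5+130,50)[:2] for x,y in[(232,238),(590,248),(589,331),(229,322)]])
print(P.round(1),P.mean(0)); 
for i,j in((1,0),(2,3)): d=P[j]-P[i];print(np.degrees(np.arctan2(d[1],d[0])),np.linalg.norm(d))
print(np.linalg.norm(P[0]-P[3]))
cv2.imwrite("pics/s1.png",np.hstack([cv2.resize(q[80:230,130:330],None,fx=2,fy=2) for q in(a,b)]))
E
```

```text
((193.50051879882812, 124.73189544677734), (75.24435424804688, 20.637798309326172), 20.09522819519043) (157, 105, 76, 36)
((198.49400329589844, 129.5128173828125), (43.71669006347656, 16.3548526763916), 25.114835739135742) (176, 124, 46, 20)
[[ 563.5 -153.8]
 [ 554.3 -391.2]
 [ 499.4 -388.2]
 [ 508.  -150.6]] [ 531.28479911 -270.93464991]
87.79374143812845 237.552440760853
87.92659441811283 237.76179760774681
55.62229389590391
```

View pics/s1.png

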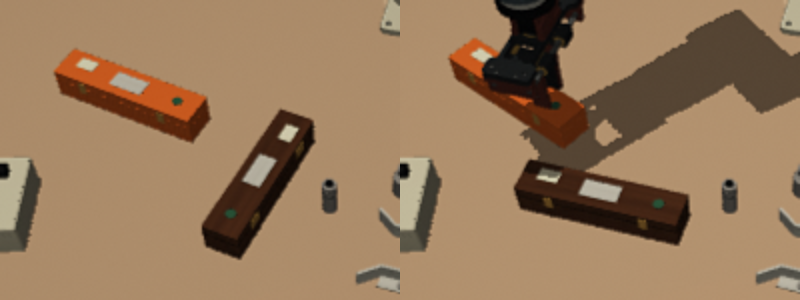

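The orange box (not mine to move) was nudged by the gripper during the arc: its right end moved from (208,95) to about (185,115) in the pair. I finish the case first, since it's aligned within 2 mm and 1°, then set the orange box back.

arm_command(series=[{"linear": [-0.031,0.04,0],"turn": -0.008},{"linear": [-0.031,0.04,0],"turn": 0},{"linear": [0,0,0.03],"turn": 0},{"linear": [0,0,0.04],"turn": 0},{"linear": [0,0,0.03],"turn": 0},{"linear": [0,0,0.02],"turn": 0},{"linear": [0,0,0],"turn": 0},{"linear": [0,0,0],"turn": 0}])

```text
t: 10.05
ee_pos: [527.2, -429.2, 30.8]
orientation: [-2.27, -2.171, 0.0]
ft_force: [0.3, 0.2, 0.7]
width: 29.9
grasp_force: 0.0
```

```bash
python3 - <<'E'
from h import *
go(527.5,-402,30,-2.8)
E
```

```text
at [ 527.2 -429.2   30.8] phi -2.56 q6 -0.66 F [0.3 0.2 0.7] w 29.9 t 10.05
tool dx,dy 27.2 -0.9 dz 0.8 turn 0.004
```

arm_command(series=[{"linear": [0.012,0,0],"turn": 0.004},{"linear": [0.012,0,0],"turn": 0},{"linear": [0.008,0,0],"turn": 0},{"linear": [0.01,0,0],"turn": 0},{"linear": [0.01,0,0],"turn": 0},{"linear": [0.01,0,0],"turn": 0},{"linear": [0.01,0,0],"turn": 0},{"linear": [0.01,0,0],"turn": 0},{"linear": [0.01,0,0],"turn": 0},{"linear": [0.01,0,0],"turn": 0}])

```text
t: 11.05
ee_pos: [533.3, -327.6, 32.0]
orientation: [2.273, 2.163, 0.001]
ft_force: [-0.9, -6.4, 3.8]
width: 30.0
grasp_force: 2.7
```

arm_command(series=[{"linear": [0.01,0,0],"turn": 0},{"linear": [0.01,0,0],"turn": 0},{"linear": [0.01,0,0],"turn": 0},{"linear": [0.01,0,0],"turn": 0},{"linear": [0.005,0,0],"turn": 0},{"linear": [0,0,0],"turn": 0}])

```text
t: 11.65
ee_pos: [534.5, -281.4, 31.0]
orientation: [-2.275, -2.166, -0.0]
ft_force: [0.4, -1.0, -0.5]
width: 29.9
grasp_force: 0.0
```

```bash
python3 - <<'E'
from h import *
go(544,-51,30,-2.8)
im=ctrl.get_image("top");cv2.imwrite("pics/t4.png",cv2.resize(im["frame"][130:280,260:460],None,fx=4,fy=4,interpolation=cv2.INTER_CUBIC))
E
```

```text
at [ 534.5 -281.4   31. ] phi -2.81 q6 -0.46 F [ 0.4 -1.  -0.5] w 29.9 t 11.65
tool dx,dy 230.6 -1.8 dz 1.0 turn -0.0
```

View pics/t4.png

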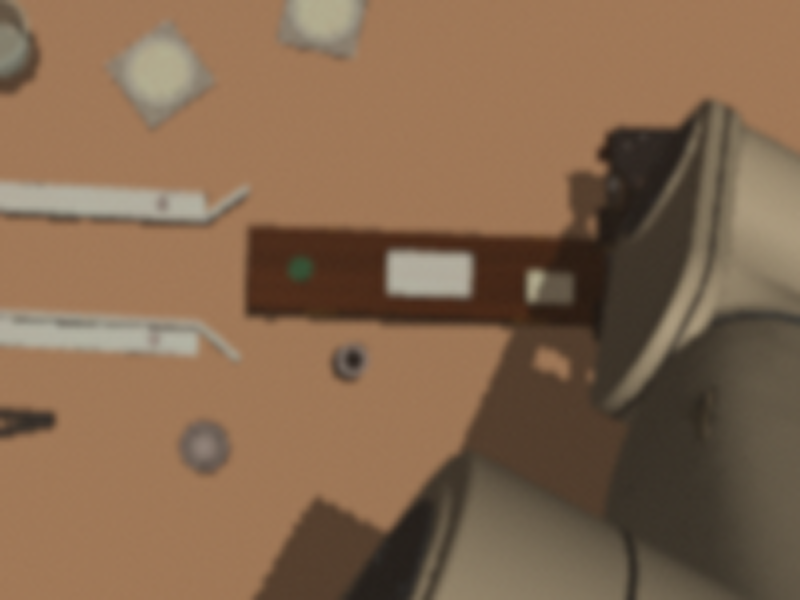

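The case's front end at (247,272) is centred on the lane mouth (about (205,270)) and passes the post at (350,361). I keep pushing straight.

arm_command(series=[{"linear": [0.01,0,0],"turn": 0},{"linear": [0.01,0,0],"turn": 0},{"linear": [0.01,0,0],"turn": 0},{"linear": [0.01,0,0],"turn": 0},{"linear": [0.01,0,0],"turn": 0},{"linear": [0.01,0,0],"turn": 0},{"linear": [0.01,0,0],"turn": 0},{"linear": [0.01,0,0],"turn": 0},{"linear": [0.01,0,0],"turn": 0},{"linear": [0.01,0,0],"turn": 0}])

```text
t: 12.7
ee_pos: [539.4, -181.7, 30.7]
orientation: [-2.276, -2.165, 0.0]
ft_force: [0.1, -4.6, 1.2]
width: 30.0
grasp_force: 2.0
```

arm_command(series=[{"linear": [0.01,0,0],"turn": 0},{"linear": [0.01,0,0],"turn": 0},{"linear": [0.01,0,0],"turn": 0},{"linear": [0.01,0,0],"turn": 0},{"linear": [0.01,0,0],"turn": 0},{"linear": [0.01,0,0],"turn": 0},{"linear": [0.01,0,0],"turn": 0},{"linear": [0.01,0,0],"turn": 0},{"linear": [0.01,0,0],"turn": 0},{"linear": [0.01,0,0],"turn": 0}])

```text
t: 13.7
ee_pos: [544.3, -81.8, 30.6]
orientation: [-2.276, -2.165, 0.0]
ft_force: [-0.1, -4.0, 1.6]
width: 30.3
grasp_force: 2.0
```

```bash
python3 - <<'E'
from h import *
go(544,-51,30,-2.8)
E
```

```text
at [544.3 -81.8  30.6] phi -2.85 q6 -0.12 F [-0.1 -4.   1.6] w 30.3 t 13.7
tool dx,dy 30.7 -1.8 dz 0.6 turn -0.001
```

arm_command(series=[{"linear": [0.007,0,0],"turn": 0},{"linear": [0.006,0,0],"turn": 0},{"linear": [0.005,0,0],"turn": 0},{"linear": [0.004,0,0],"turn": 0},{"linear": [0.003,0,0],"turn": 0},{"linear": [0.002,0,0],"turn": 0}])

```text
t: 14.3
ee_pos: [545.6, -55.5, 30.6]
orientation: [-2.276, -2.165, 0.0]
ft_force: [1.0, -4.4, 2.0]
width: 29.7
grasp_force: 1.9
```

arm_command(series=[{"linear": [0.002,0,0],"turn": 0},{"linear": [0.001,0,0],"turn": 0},{"linear": [0.001,0,0],"turn": 0}])

```text
t: 14.6
ee_pos: [545.9, -51.7, 30.6]
orientation: [-2.276, -2.165, 0.0]
ft_force: [-1.1, -4.6, 1.1]
width: 29.9
grasp_force: 1.9
```

arm_command(series=[{"linear": [0.001,0,0],"turn": 0},{"linear": [0.001,0,0],"turn": 0},{"linear": [0.001,0,0],"turn": 0}])

```text
t: 14.9
ee_pos: [545.9, -51.0, 30.7]
orientation: [2.274, 2.165, -0.003]
ft_force: [-3.1, -26.3, 1.3]
width: 29.7
grasp_force: 13.4
```

Contact with the stop at 26 N. Back off gently, rise, and look.

arm_command(series=[{"linear": [-0.002,0,0],"turn": 0},{"linear": [-0.005,0,0],"turn": 0},{"linear": [-0.02,0,0],"turn": 0},{"linear": [-0.02,0,0],"turn": 0},{"linear": [0,0,-0.04],"turn": 0},{"linear": [0,0,-0.04],"turn": 0},{"linear": [0,0,-0.05],"turn": 0},{"linear": [-0.03,-0.04,0],"turn": 0},{"linear": [-0.0,-0.045,0],"turn": 0},{"linear": [0,0,0],"turn": 0}])

```text
t: 15.9
ee_pos: [450.9, -120.3, 159.9]
orientation: [-2.273, -2.16, 0.005]
ft_force: [-0.3, -0.4, -0.5]
width: 29.6
grasp_force: 0.0
```

```bash
python3 - <<'E'
from h import *
go(400,-300,30,-2.8)
im=ctrl.get_image("top")
a=cv2.imread("pics/top0.png");b=im["frame"]
cv2.imwrite("pics/t5.png",cv2.resize(b[130:310,225:545],None,fx=2.5,fy=2.5,interpolation=cv2.INTER_CUBIC))
for f in(a,b):
    f=cv2.resize(f,None,fx=4,fy=4,interpolation=cv2.INTER_CUBIC)
    h=cv2.cvtColor(f,cv2.COLOR_BGR2HSV);m=((h[...,0]<11)&(h[...,1]>200)&(h[...,2]>100)).astype(np.uint8);m[:,:1640]=0;m[:,2240:]=0;m[:800]=0
    m=cv2.morphologyEx(m,cv2.MORPH_CLOSE,np.ones((60,60)))
    c=max(cv2.findContours(m,0,2)[0],key=cv2.contourArea);q=(cv2.boxPoints(cv2.minAreaRect(c))+.5)/4-.5
    P=np.array([ray(im,u,v,50)[:2] for u,v in q]);print(P.round(1).tolist(),P.mean(0).round(1),np.linalg.norm(P[0]-P[1]),np.linalg.norm(P[1]-P[2]))
E
```

```text
at [ 450.9 -120.3  159.9] phi -2.93 q6 -0.24 F [-0.3 -0.4 -0.5] w 29.6 t 15.9
tool dx,dy -182.1 -41.6 dz 129.9 turn -0.002
[[340.1, -462.6], [340.0, -472.4], [325.3, -471.7], [325.4, -461.9]] [ 332.7 -467.1] 9.827328530422463 14.783230491328457
[[415.1, -349.2], [415.2, -361.6], [375.0, -360.6], [375.0, -348.3]] [ 395.1 -354.9] 12.3858813872215 40.180326966746144
```

View pics/t5.png

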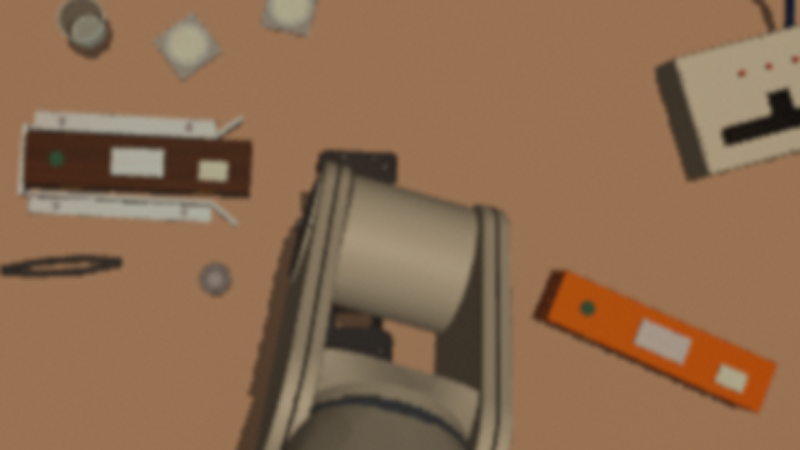

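The case sits home between the rails, its front touching the stop at (25,160) and its tail at (250,168). The orange box is turned from its first pose; I measure how much.

```bash
cat >> h.py <<'E'
def orange(im,f=None):
    f=cv2.resize(im["frame"] if f is None else f,None,fx=4,fy=4,interpolation=cv2.INTER_CUBIC).astype(int)
    m=((f[...,2]-f[...,0]>115)&(f[...,2]>140)).astype(np.uint8);m[:,:1640]=0;m[:,2240:]=0;m[:800]=0;m[1320:]=0
    m=cv2.morphologyEx(m,cv2.MORPH_CLOSE,np.ones((25,25)))
    c=max(cv2.findContours(m,0,2)[0],key=cv2.contourArea);r=cv2.minAreaRect(c);q=(cv2.boxPoints(r)+.5)/4-.5
    P=np.array([ray(im,u,v,50)[:2] for u,v in q])
    e=[P[1]-P[0],P[2]-P[1]];e.sort(key=np.linalg.norm)
    print(P.round(0).tolist(),"c",P.mean(0).round(1),"ang",np.degrees(np.arctan2(e[1][1],e[1][0]))%180,"LW",np.linalg.norm(e[1]).round(1),np.linalg.norm(e[0]).round(1))
E
python3 - <<'E'
from h import *
im=ctrl.get_image("top");orange(im,cv2.imread("pics/top0.png"));orange(im)
# case in lane: red-brown mask extents at top plane
P=[ray(im,(x/2.5)+225,(y/2.5)+130,50)[:2].round(1) for x,y in((25,160),(250,168))];print(P)
E
```

```text
[[358.0, -321.0], [411.0, -334.0], [360.0, -568.0], [307.0, -554.0]] c [ 359.1 -444.5] ang 77.5618081727568 LW 239.5 54.3
[[383.0, -347.0], [432.0, -371.0], [332.0, -589.0], [284.0, -564.0]] c [ 357.9 -467.7] ang 65.26946243521522 LW 240.0 54.7
[array([554.3, 195.5]), array([543.3, -40.9])]
```

The case reads home. The orange box must go back by (+1, +23) mm and turn +12.3°. Plan: 8° by its +y end from the +x side, 4.3° by its −y end from the −x side, then a 22 mm push along its axis.

arm_command(series=[{"linear": [-0.048,0.004,0],"turn": 0},{"linear": [-0.048,0.004,0],"turn": 0},{"linear": [-0.048,0.004,0],"turn": 0},{"linear": [-0.048,0.004,0],"turn": 0},{"linear": [-0.048,0.004,0],"turn": 0},{"linear": [-0.048,0.004,0],"turn": 0},{"linear": [0,0,0],"turn": -0.132},{"linear": [0,0,0],"turn": -0.132},{"linear": [0,0,0],"turn": -0.132},{"linear": [0,0,0],"turn": -0.132}])

```text
t: 17.0
ee_pos: [468.4, -410.7, 160.2]
orientation: [1.624, 2.689, 0.001]
ft_force: [0.3, -0.2, 0.7]
width: 29.8
grasp_force: 0.0
```

arm_command(series=[{"linear": [0,0,0],"turn": -0.132},{"linear": [0,0,0],"turn": -0.132},{"linear": [0,0,0],"turn": -0.132},{"linear": [0,0,0],"turn": -0.132},{"linear": [0,0,0],"turn": -0.132},{"linear": [0,0,0],"turn": 0},{"linear": [0,0,0],"turn": 0}])

```text
t: 17.7
ee_pos: [467.9, -410.3, 160.4]
orientation: [0.679, 3.067, 0.0]
ft_force: [0.0, 0.5, -0.4]
width: 30.1
grasp_force: 0.0
```

```bash
python3 - <<'E'
from h import *
go(459.4,-409.8,30,65.3)
E
```

```text
at [ 467.9 -410.3  160.4] phi 65.04 q6 -1.87 F [ 0.   0.5 -0.4] w 30.1 t 17.7
tool dx,dy 7.9 -3.1 dz 130.4 turn -0.005
```

arm_command(series=[{"linear": [0,-0.003,0.04],"turn": -0.005},{"linear": [0,0,0.04],"turn": 0},{"linear": [0,0,0.03],"turn": 0},{"linear": [0,0,0.02],"turn": 0},{"linear": [0,0,0],"turn": 0},{"linear": [0.01,0,0],"turn": 0},{"linear": [0.01,0,0],"turn": 0},{"linear": [0.01,0,0],"turn": 0},{"linear": [0.006,0,0],"turn": 0},{"linear": [0,0,0],"turn": 0}])

```text
t: 18.7
ee_pos: [432.3, -397.9, 31.5]
orientation: [0.667, 3.069, -0.001]
ft_force: [-0.1, -0.9, -0.3]
width: 30.1
grasp_force: 0.0
```

```bash
python3 - <<'E'
from h import *
go(432.1,-397.3,30,65.3)
E
```

```text
at [ 432.3 -397.9   31.5] phi 65.47 q6 -1.91 F [-0.1 -0.9 -0.3] w 30.1 t 18.7
tool dx,dy 0.4 0.4 dz 1.5 turn 0.003
```

Now the 8° arc, then back off and move round to the −y end, −x side.

arm_command(series=[{"linear": [0.0054,0.0012,0],"turn": -0.0349},{"linear": [0.0054,0.0012,0],"turn": -0.0349},{"linear": [0.0054,0.0012,0],"turn": -0.0349},{"linear": [0.0054,0.0012,0],"turn": -0.0349},{"linear": [0,0,0],"turn": 0},{"linear": [-0.015,0,0],"turn": 0},{"linear": [-0.015,0,0],"turn": 0},{"linear": [0,0,-0.04],"turn": 0},{"linear": [0,0,-0.04],"turn": 0},{"linear": [0,0,-0.04],"turn": 0}])

```text
t: 19.7
ee_pos: [443.2, -393.9, 151.6]
orientation: [-0.452, -3.107, -0.001]
ft_force: [0.3, -0.1, 0.4]
width: 29.5
grasp_force: 0.0
```

```bash
python3 - <<'E'
from h import *
im=ctrl.get_image("top");orange(im);orange(im,cv2.imread("pics/top0.png"))
cv2.imwrite("pics/t6.png",im["frame"]);go(300,-560)
E
```

```text
[[375.0, -333.0], [400.0, -359.0], [356.0, -406.0], [330.0, -380.0]] c [ 365.3 -369.5] ang 46.182253015466614 LW 64.5 36.4
[[358.0, -321.0], [411.0, -334.0], [360.0, -568.0], [307.0, -554.0]] c [ 359.1 -444.5] ang 77.5618081727568 LW 239.5 54.3
at [ 445.9 -396.5  158.4] phi 73.44 q6 -2.03 F [ 1.3 -1.6  3.7] w 30.0 t 19.75
tool dx,dy 93.3 -198.4 dz None turn 0
```

arm_command(series=[{"linear": [0.0285,-0.0375,0],"turn": 0},{"linear": [0.0285,-0.0375,0],"turn": 0},{"linear": [0.0285,-0.0375,0],"turn": 0},{"linear": [0.0285,-0.0375,0],"turn": 0},{"linear": [0.0285,-0.0375,0],"turn": 0},{"linear": [0,0,0.04],"turn": 0},{"linear": [0,0,0.04],"turn": 0},{"linear": [0,0,0.03],"turn": 0},{"linear": [0,0,0.015],"turn": 0},{"linear": [0,0,0],"turn": 0}])

```text
t: 20.75
ee_pos: [253.0, -532.2, 23.7]
orientation: [-0.451, -3.107, -0.005]
ft_force: [-0.6, 1.5, 0.5]
width: 29.9
grasp_force: 0.0
```

```bash
python3 - <<'E'
from h import *
go(286.3,-544.8,30,73.3)
im=ctrl.get_image("top");orange(im)
E
```

```text
at [ 253.  -532.2   23.7] phi 73.47 q6 -2.43 F [-0.6  1.5  0.5] w 29.9 t 20.75
tool dx,dy -35.6 -2.6 dz -6.3 turn 0.003
[[356.0, -342.0], [408.0, -359.0], [341.0, -589.0], [290.0, -571.0]] c [ 348.8 -465. ] ang 73.84561597641657 LW 239.8 54.8
```

arm_command(series=[{"linear": [0,-0.003,-0.006],"turn": -0.006},{"linear": [-0.012,0,0],"turn": 0},{"linear": [-0.012,0,0],"turn": 0},{"linear": [-0.008,0,0],"turn": 0},{"linear": [-0.003,0,0],"turn": 0},{"linear": [0,0,0],"turn": 0},{"linear": [-0.005,-0.0012,0],"turn": -0.0323},{"linear": [-0.005,-0.0012,0],"turn": -0.0323},{"linear": [-0.001,0,0],"turn": 0},{"linear": [0,0,0],"turn": 0}])

```text
t: 21.8
ee_pos: [296.5, -551.4, 31.6]
orientation: [0.341, 3.123, -0.0]
ft_force: [-0.5, -0.5, 0.2]
width: 29.7
grasp_force: 0.0
```

arm_command(series=[{"linear": [0.015,0,0],"turn": 0},{"linear": [0.02,0,0],"turn": 0},{"linear": [0,0,-0.04],"turn": 0},{"linear": [0,0,-0.04],"turn": 0},{"linear": [0,0,-0.04],"turn": 0},{"linear": [0,0,0],"turn": 0}])

```text
t: 22.4
ee_pos: [261.7, -546.3, 157.1]
orientation: [0.342, 3.118, -0.012]
ft_force: [0.9, -0.7, -0.4]
width: 30.0
grasp_force: 0.0
```

```bash
python3 - <<'E'
from h import *
im=ctrl.get_image("top");orange(im);go(286.3,-544.8,30,73.3)
E
```

```text
[[351.0, -343.0], [404.0, -356.0], [354.0, -590.0], [302.0, -576.0]] c [ 352.8 -466.2] ang 77.98906820614387 LW 239.8 54.4
at [ 261.2 -544.9  154.5] phi 77.48 q6 -2.5 F [-0.8 -0.1 -1.1] w 30.1 t 22.45
tool dx,dy -24.5 5.6 dz 124.5 turn 0.073
```

arm_command(series=[{"linear": [0,0,0],"turn": 0.142},{"linear": [0,0,0],"turn": 0.142},{"linear": [0,0,0],"turn": 0.142},{"linear": [0,0,0],"turn": 0.142},{"linear": [0,0,0],"turn": 0.142},{"linear": [0,0,0],"turn": 0.142},{"linear": [0,0,0],"turn": 0.142},{"linear": [0,0,0],"turn": 0.142},{"linear": [0,0,0],"turn": 0.142},{"linear": [0,0,0],"turn": 0.142}])

```text
t: 23.45
ee_pos: [260.5, -542.3, 149.8]
orientation: [-2.299, -2.137, -0.002]
ft_force: [0.2, 0.6, -0.8]
width: 29.8
grasp_force: 0.0
```

arm_command(series=[{"linear": [0,0,0],"turn": 0.142},{"linear": [-0.035,0.035,0],"turn": 0},{"linear": [-0.035,0.035,0],"turn": 0},{"linear": [0,0,0.04],"turn": 0},{"linear": [0,0,0.04],"turn": 0},{"linear": [0,0,0.03],"turn": 0},{"linear": [0,0,0.012],"turn": 0},{"linear": [0,0,0],"turn": 0},{"linear": [0,0,0],"turn": 0}])

```text
t: 24.35
ee_pos: [315.8, -627.0, 30.2]
orientation: [2.441, 1.977, -0.0]
ft_force: [0.1, 0.1, 0.8]
width: 29.7
grasp_force: 0.0
```

```bash
python3 - <<'E'
from h import *
go(325.5,-593.4,30,-12)
E
```

```text
at [ 315.8 -627.    30.2] phi -11.97 q6 -0.91 F [0.1 0.1 0.8] w 29.7 t 24.35
tool dx,dy 34.9 2.5 dz 0.2 turn 0.0
```

arm_command(series=[{"linear": [0.013,0.001,0],"turn": 0},{"linear": [0.012,0.001,0],"turn": 0},{"linear": [0.009,0,0],"turn": 0},{"linear": [0.007,0.0004,0],"turn": 0.002},{"linear": [0.007,0.0005,0],"turn": 0.002},{"linear": [0.006,0.0005,0],"turn": 0.002},{"linear": [0.003,0.0002,0],"turn": 0.001},{"linear": [0,0,0],"turn": 0},{"linear": [0,0,0],"turn": 0}])

```text
t: 25.25
ee_pos: [331.7, -571.8, 29.8]
orientation: [2.447, 1.969, 0.0]
ft_force: [0.7, -2.6, 1.7]
width: 29.9
grasp_force: 1.5
```

```bash
python3 - <<'E'
from h import *
im=ctrl.get_image("top");orange(im);go(325.5,-593.4,30,-12)
E
```

```text
[[359.0, -321.0], [412.0, -334.0], [368.0, -538.0], [315.0, -524.0]] c [ 363.4 -429.4] ang 77.62465877430701 LW 208.7 54.8
at [ 331.6 -571.8   29.7] phi -12.36 q6 -0.85 F [ 0.5 -2.2  3.3] w 30.0 t 25.3
tool dx,dy -22.4 -1.3 dz -0.3 turn -0.006
```

The orange box is back within about 1 mm. Retreat and verify everything.

arm_command(series=[{"linear": [-0.005,0,0],"turn": 0},{"linear": [-0.02,0,0],"turn": 0},{"linear": [-0.025,0,0],"turn": 0},{"linear": [0,0,-0.04],"turn": 0},{"linear": [0,0,-0.05],"turn": 0},{"linear": [0,0,-0.05],"turn": 0},{"linear": [0,0,-0.05],"turn": 0},{"linear": [0,0,0],"turn": 0}])

```text
t: 26.1
ee_pos: [322.2, -623.6, 227.3]
orientation: [2.44, 1.963, -0.003]
ft_force: [-0.5, -1.1, 0.4]
width: 30.1
grasp_force: 0.0
```

```bash
python3 - <<'E'
from h import *
im=ctrl.get_image("top");a=cv2.imread("pics/top0.png");orange(im,a);orange(im)
b=im["frame"]
d=(cv2.absdiff(a,b).max(2)>25).astype(np.uint8)
n,_,st,_=cv2.connectedComponentsWithStats(d)
print([s.tolist() for s in st[1:] if s[4]>6])
cv2.imwrite("pics/t7.png",cv2.resize(b[100:250,220:420],None,fx=4,fy=4,interpolation=cv2.INTER_CUBIC))
E
```

```text
[[358.0, -321.0], [411.0, -334.0], [360.0, -568.0], [307.0, -554.0]] c [ 359.1 -444.5] ang 77.5618081727568 LW 239.5 54.3
[[359.0, -321.0], [412.0, -334.0], [361.0, -568.0], [308.0, -553.0]] c [ 360.2 -444.1] ang 77.5114819069814 LW 239.0 54.6
[[367, 175, 38, 94, 2230], [234, 183, 3, 20, 46], [237, 183, 89, 27, 2064], [615, 251, 25, 11, 141], [68, 253, 499, 147, 24223], [616, 263, 3, 8, 21], [630, 263, 10, 12, 32], [612, 271, 7, 15, 59], [588, 277, 6, 5, 26], [632, 277, 8, 27, 97], [620, 293, 9, 28, 100], [586, 294, 14, 9, 74], [0, 305, 68, 70, 2586], [608, 316, 3, 9, 23], [598, 327, 42, 20, 532], [626, 373, 14, 27, 229], [326, 379, 5, 3, 10]]
```

View pics/t7.png

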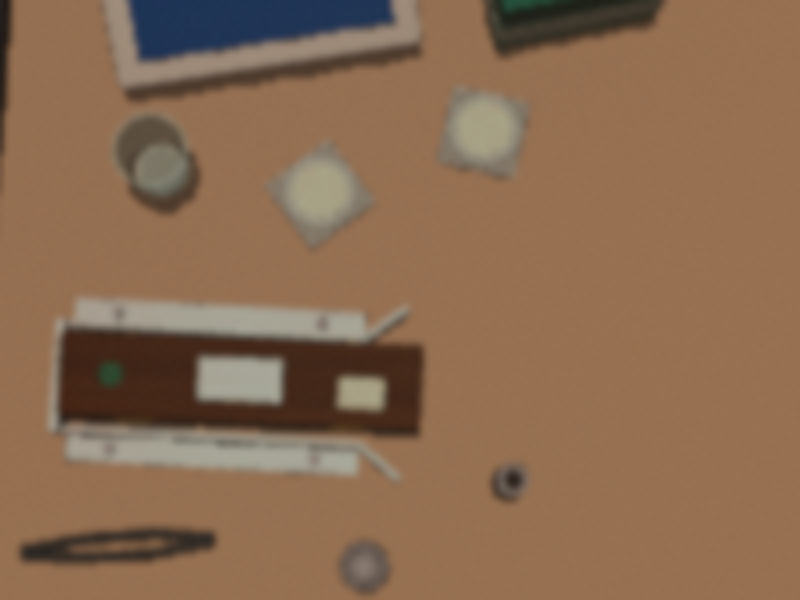

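The case is home: front on the stop at (62,375), tail sticking out at (420,390), bystanders unmoved. Some differences at the right edge are probably the arm's shadow, so I move the arm away and check once more.

arm_command(series=[{"linear": [0.045,0,0],"turn": 0},{"linear": [0.045,0,0],"turn": 0},{"linear": [0.045,0,0],"turn": 0},{"linear": [0.045,0,0],"turn": 0},{"linear": [0.045,0,0],"turn": 0},{"linear": [0.045,0,0],"turn": 0},{"linear": [0.045,0,0],"turn": 0},{"linear": [0.045,0,0],"turn": 0},{"linear": [0,0,0],"turn": 0},{"linear": [0,0,0],"turn": 0}])

```text
t: 27.15
ee_pos: [397.0, -267.5, 218.3]
orientation: [-2.443, -1.97, 0.002]
ft_force: [0.4, -0.6, 0.4]
width: 29.8
grasp_force: 0.0
```

```bash
python3 - <<'E'
from h import *
im=ctrl.get_image("top");a=cv2.imread("pics/top0.png");b=im["frame"]
d=(cv2.absdiff(a,b).max(2)>25).astype(np.uint8)
n,_,st,_=cv2.connectedComponentsWithStats(d)
print([s.tolist() for s in st[1:] if s[4]>6]);go(0,0)
A,B=[cv2.cvtColor(q[235:345,580:640],cv2.COLOR_BGR2GRAY).astype(np.float32) for q in(a,b)]
print(cv2.phaseCorrelate(A,B),np.abs(A-B).mean())
E
```

```text
[[256, 175, 291, 225, 28525], [234, 183, 3, 20, 44], [237, 183, 89, 27, 2032], [67, 288, 199, 112, 8998], [0, 305, 69, 70, 2654]]
at [ 397.2 -268.5  218.6] phi -12.31 q6 -0.4 F [0.6 0.2 0.1] w 29.9 t 27.2
tool dx,dy 177.7 -445.3 dz None turn 0
((-0.024238087770360295, -0.09312842285082468), 1.006756932205624) 4.33697
```

Only the arm, its shadow and the case differ from the first picture, so I hand in.

```bash
python3 -c "
from workcell import ctrl
print(ctrl.close_job())"
```

```text
the job is handed in; nothing more can be done
None
```

The walnut case was pushed flat past the post and is fully home against the lane's stop, with the listed bystanders where they stood; while turning it I knocked the orange look-alike box by about 25–40 mm and pushed it back to within about 1 mm, then handed in at about 27 s.

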